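# Free the stuck blade stopper of a reagent bottle

## Task

The reagent bottle whose white stopper has a flat upright blade has stuck. Take the stopper by its blade and break it free: twist it about 20 degrees anticlockwise (seen from above), then, while pulling up, back clockwise to about 20 degrees past where it began, before it leaves the neck; then draw it right out. Set it down in the low white porcelain dish, without dropping it, and let go.

Things in the scene. Friction and masses are not known exactly. Their poses are not given: they have to be found in the camera images.
- stopper: White plastic stopper, 60 g: round plug 22 mm in diameter and 24 mm long, on it a flange 38 mm across, 6 mm thick, and on that a flat upright blade 36 mm wide, 12 mm thick, its top 66 mm above the plug's end. Origin: centre of the plug's lower end, z up, x along the blade's width, y through its thickness. Seated, origin 81 mm above the bench. Two like bottles have other stoppers (knob, thick disc).
- blade_edge (a point): Point on the edge of the stopper's blade, 18 mm from the stopper's axis along its +x, 48 mm above its origin. Moves with the stopper. (Mind the tall white carboys fixed on the right of the bench, from y = 0.02 to the right: swing the arm in towards its base to pass them, at 0.4 m height.)
- bottle: Brown glass bottle 70 mm across, mouth 105 mm above the bench, in a dark metal foot 90 mm across, held fast to the bench. Origin: centre of the underside, z up; at the start the stopper's x is parallel to its x. A springy liner in the neck grips the plug with about 20 N of friction (0.25 N m); while it turns it slides up far more easily. It stays where left, and is free once raised 24 mm.
- dish: Open round white porcelain dish, 90 mm across, 18 mm high, walls 3.5 mm thick, flat floor 4 mm thick, 150 g, loose on the bench. Origin: centre of its underside; z up.
Things that resemble listed ones, but are neither listed nor needed, are in the scene too. There is more than one size of the stopper; the job needs the largest.

How it is judged:
On the way, in this order (a step that is already met when the one before it is completed fails the run):
1. the stopper, still in the neck, is turned at least 10 degrees anticlockwise (y of blade_edge in the frame of bottle above 0.0031 m and z of stopper in the frame of bottle below 0.099 m and horizontal distance between stopper and bottle below 0.008 m), for 0.1 s.
2. the stopper is turned at least 10 degrees clockwise of its start, raised by 1.5 to 20 mm and still in the neck (y of blade_edge in the frame of bottle below -0.0031 m and z of stopper in the frame of bottle between 0.0825 and 0.101 m and horizontal distance between stopper and bottle below 0.008 m), for 0.1 s.
3. the stopper is drawn right out of the neck (z of stopper in the frame of bottle above 0.107 m), for 0.1 s.
At the end, for the whole second after the job is handed in: The stopper rests in the porcelain dish, standing or lying (origin within 45 mm of the dish's centre in plan and less than 35 mm above its underside), at rest; the dish stands level on the bench (horizontal distance between stopper and dish below 0.045 m and z of stopper in the frame of dish below 0.035 m and contact force between stopper and dish above 0.1 N and height (world z) of dish below 0.01 m and angle between dish's own z axis and vertical below 0.2 rad and linear speed of stopper below 0.03 m/s); the robot touches nothing.
It fails at once if the stopper is dropped (falls freely faster than 0.8 m/s) (linear speed of stopper above 0.8 m/s and contact force between stopper and the fingers below 0.1 N).
It also fails if it takes over 51 s, if anything falls off the work surface, if the arm or the gripper's body presses on something with over 40 N, if the wrist force passes 120 N, or if a joint passes its speed limit or range.

## Robot

A 7-joint arm with a two-finger parallel gripper is mounted at the origin on a cart in front of the work surface, level with it; the furniture and walls round the work are solid. World frame = base frame: x ahead of the robot, y to its left, z up, the work surface at z = 0. Lengths are in m, angles in rad, forces in N, time in s.
With the tool pointing down it reaches from about 0.4 to 0.85 m from the base axis. Payload 10.4 kg.
Tool frame: the origin (TCP) lies midway between the tips of the shut fingers; the grasp point (between the pads) lies 19 mm behind it (r.grasp_offset is the distance from the TCP to the grasp point, in m); x points along the fingers, y is the direction in which the jaws open and shut, and the axes are right-handed (so a half turn about x gives the same grasp; the last joint's range is limited). The gripper opens to 87 mm and grips with 3 to 60 N. Pads are 19 mm wide; open, the fingers measure 117 mm over their backs; the gripper's body (75 mm by 190 mm) begins 51 mm behind the grasp point.
Start: joints at [1.114, 0.332, -0.065, 1.46, 0.022, 1.35, -0.088], TCP at [0.263, -0.567, 0.195] pointing down, gripper open.
Joint ranges: [-2.6, 2.6], [-0.5, 2.12], [-1.47, 1.34], [0.16, 2.42], [-1.27, 4.41], [0.06, 2.06], [-2.6, 2.6]. Speed limits (rad/s): [2.22, 2.22, 2.79, 2.79, 3.14, 3.14, 3.14].

## Interface

Orientations are given as a unit quaternion [x, y, z, w].
In Python, from bench import r, vision, close_job gives the robot as it stands. The module is installed in compiled form; this text tells all that it offers.
- The arm moves only by the shell command python3 -m pendant 'ROWS' [OPENING] [FORCE]. ROWS is text: rows parted by semicolons, each of 6 numbers parted by spaces: the shift along the tool's x, y, z in units of 0.25 m (1.0 is 0.25 m), then the turn, a rotation vector about the tool's x, y, z in units of 1.5 rad (1.0 is 1.5 rad). A call has 1 to 8 rows; each row is the pose to reach, as a shift and turn from the pose commanded when the call began, along the tool's axes at that moment; what a row does not reach only later rows make up. A row lasts 1/10 s, in which the tool goes at most 50 mm and 8.59 degrees, less where a joint would pass 70% of its speed; a pose out of reach is approached as far as the arm can. A call with a number of a shift or a turn outside -1 to 1 is refused whole. A call with a gripper value outside its range is refused whole. OPENING is the gripper command: -1 is shut, 1 is fully open, values between are in proportion, set as the call begins (- or left out, the last holds). The fingers move at their own pace and stop on an object; FORCE is the grip in N (left out, the last holds). Time passes only in rows, so rows that repeat a pose let the fingers close. It gives the time, the measured TCP pose, the force and the opening at its end, in the units of the state.
- r.read_state(): the state, without advancing time (a new reading comes with each control period).
- vision.camera(name): name is "scene" or "top"; returns (picture, depth): 480x640x3 uint8, blue, green, red; 480x640 float32, m along the optical axis (not along the pixel's ray), 0 where there is no reading.
- vision.get_calibration(name): a dict with "camera_matrix" (3x3 intrinsics, pixels), "rvec" (rotation vector, rad) and "tvec" (3), from world to camera coordinates, as OpenCV has them. Camera axes: x right, y down, z forward; pixel columns grow to the right and rows downward; lengths in m; the calibration is good to about 2 mm. A picture is of the moment at which its call begins. get_calibration takes no time and is no camera call.
- close_job(): hands the job in, once; it reports no verdict.
The state is a dict: "time": time; "joint_positions": joint angles; "joint_vel": joint speeds; "joint_torque": joint torques, N m; "ee_pos": TCP position; "eef_rot": TCP orientation; "ft_force": force on the tool from outside, world axes, zero at the start; "torque": the same for the moment, N m; "width": finger opening in m.
Only numpy, scipy, OpenCV 4.12 (cv2) and the standard library are available. Lean on these libraries where they do the work, as an engineer would, in place of code of your own. Each camera call takes 0.05 s, during which the arm holds its last target. There are 200 camera calls.

## Working session

There is one attempt and no reset: what is moved stays moved. The work goes in short steps, Python scripts to look and compute and a shell command to move; the robot and the scene stay as the last step left them, time stands still between calls to the robot, and variables do not carry over. Pictures are saved under pics/ and viewed, about 8 in all and at most 12, crops included, and the job is handed in when it is done.

```bash
mkdir -p pics; cat > h.py <<'E'
import numpy as np, cv2
from bench import r, vision
from scipy.spatial.transform import Rotation as R
def cloud(name):
    im,d=vision.camera(name); c=vision.get_calibration(name)
    K=np.array(c["camera_matrix"]);Rm=cv2.Rodrigues(np.array(c["rvec"],float))[0];t=np.array(c["tvec"]).ravel()
    v,u=np.mgrid[:480,:640]
    P=np.stack([(u-K[0,2])/K[0,0]*d,(v-K[1,2])/K[1,1]*d,d],-1)
    return im,d,(P-t)@Rm
E
python3 - <<'E'
from h import *
for n in ("scene","top"):
    im,d,W=cloud(n); cv2.imwrite(f"pics/{n}0.png",im); np.savez(f"{n}0.npz",im=im,d=d,W=W)
    print(n,vision.get_calibration(n))
s=r.read_state(); print(s); print(R.from_quat(s["eef_rot"]).as_matrix().round(3), r.grasp_offset)
E
```

```text
scene {'camera_matrix': array([[557.9874345 ,   0.        , 318.18246311],
       [  0.        , 557.9874345 , 241.59146734],
       [  0.        ,   0.        ,   1.        ]]), 'rvec': array([ 1.16519722, -2.33505072,  0.99934944]), 'tvec': array([0.55439304, 0.22625854, 0.89324991])}
top {'camera_matrix': array([[587.41054644,   0.        , 316.34193373],
       [  0.        , 587.41054644, 239.01272173],
       [  0.        ,   0.        ,   1.        ]]), 'rvec': array([ 2.0334029 , -2.19242535,  0.23647279]), 'tvec': array([0.34985966, 0.48598304, 0.89949544])}
{'time': 0.1, 'joint_positions': array([ 1.1143894 ,  0.33279418, -0.06467753,  1.46084991,  0.02161982,
        1.34993035, -0.08852766]), 'joint_vel': array([ 1.45861941e-03, -1.62323556e-03,  5.03366843e-04, -1.63887383e-03,
        1.18340071e-06, -1.69798727e-03, -1.88229930e-04]), 'joint_torque': array([ 2.54892628e-03, -6.24543500e+01,  2.52891798e-02, -3.90713060e+01,
       -6.14511967e-02,  3.66018189e-02,  7.18087358e-05]), 'ee_pos': array([ 0.26251726, -0.56676643,  0.19434608]), 'eef_rot': array([-0.69041264, -0.15260173,  0.69066741, -0.15172881]), 'ft_force': array([-1.11642831e-04,  2.71713249e-01,  3.13071889e-01]), 'torque': array([ 0.02232494,  0.02995225, -0.01806263]), 'width': 0.08706166371983026}
[[-0.001  0.42  -0.907]
 [ 0.001 -0.907 -0.42 ]
 [-1.    -0.001  0.   ]] 0.0187
```

View pics/scene0.png

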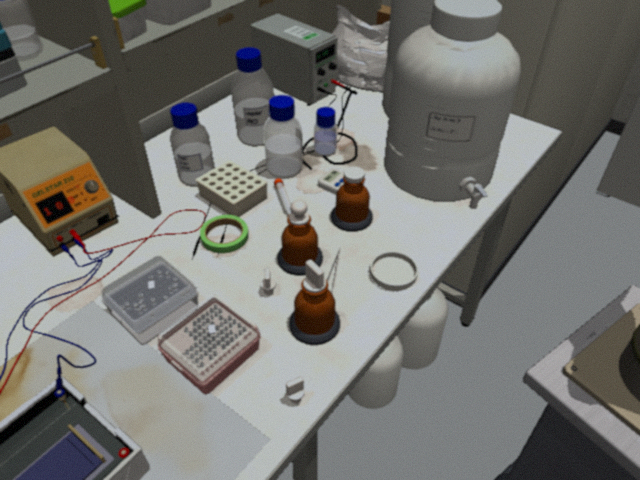

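View pics/top0.png

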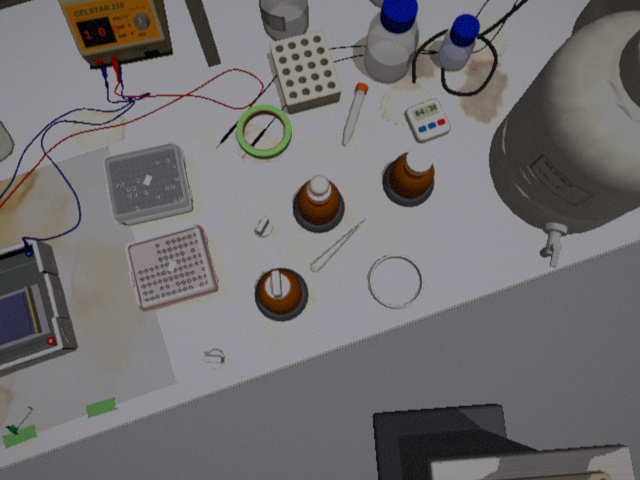

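Scene picture: the blade stopper sits on the front bottle at scene (315,272), top (278,283). Lookalikes are the knob bottle (299,240) / (319,187), the thick-disc bottle (352,200) / (419,160), and smaller loose stoppers at (267,283) / (263,227) and (292,390) / (214,356). The dish is at (393,270) / (395,281), and the green ring at (224,233) is tape. I choose the blade bottle and check it in one crop.

```bash
python3 - <<'E'
from h import *
for n,pts in (("scene",dict(blade=(315,270),knob=(298,210),disc=(352,180),dish=(393,270),small1=(267,280),small2=(292,385),carboy=(450,150))),("top",dict(blade=(278,280),knob=(319,187),disc=(419,160),dishfloor=(395,281),small1=(263,227),small2=(214,356),carboy=(580,100)))):
    z=np.load(n+"0.npz");W=z["W"];print(n)
    for k,(u,v) in pts.items(): print(k,W[v,u].round(3))
    if n=="top":
        im=z["im"]
        # blade top
        w=W[230:330,230:330].reshape(-1,3); c=im[230:330,230:330].reshape(-1,3).astype(int)
        for lo,hi in ((.138,.16),(.1,.118)):
            s=w[(w[:,2]>lo)&(w[:,2]<hi)]; 
            if len(s)>5:
                q=cv2.minAreaRect((s[:,:2]*1000).astype(np.float32)); print("layer",lo,len(s),s.mean(0).round(4),q)
                print(s.min(0).round(4),s.max(0).round(4))
        sub=W[240:320,355:435].reshape(-1,3); s=sub[(sub[:,2]>.011)&(sub[:,2]<.025)]
        print("dish",len(s),cv2.minEnclosingCircle((s[:,:2]*1000).astype(np.float32)),s[:,2].max())
        a=cv2.resize(im[235:335,225:325],(400,400),interpolation=2);b=cv2.resize(im[231:331,345:445],(400,400),interpolation=2)
        cv2.imwrite("pics/crop1.png",np.hstack([a,b]))
E
```

```text
scene
blade [0.424 0.381 0.145]
knob [0.565 0.313 0.136]
disc [0.598 0.161 0.113]
dish [0.442 0.182 0.004]
small1 [0.531 0.407 0.045]
small2 [0.329 0.495 0.05 ]
carboy [ 0.529 -0.034  0.141]
top
blade [0.435 0.373 0.147]
knob [0.571 0.304 0.139]
disc [0.609 0.146 0.118]
dishfloor [0.439 0.186 0.005]
small1 [0.538 0.398 0.048]
small2 [0.338 0.489 0.023]
carboy [ 0.607 -0.021  0.307]
layer 0.138 207 [0.4305 0.3768 0.1459] ((430.8341979980469, 377.00311279296875), (35.49120330810547, 12.010497093200684), 0.4139867126941681)
[0.4131 0.371  0.1387] [0.4486 0.3831 0.15  ]
layer 0.1 458 [0.4287 0.376  0.1079] ((429.92572021484375, 376.7757263183594), (41.688072204589844, 44.041629791259766), 6.01348352432251)
[0.4091 0.355  0.1001] [0.4515 0.3989 0.1176]
dish 408 ((437.3666687011719, 184.97442626953125), 44.9924201965332) 0.02251975480719452
```

View pics/crop1.png

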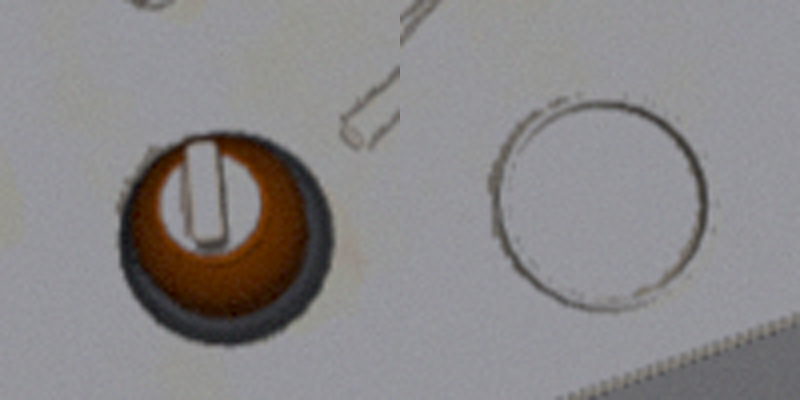

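The crop confirms an upright blade, 36 x 12 mm, along world x. The stopper is at about (0.431, 0.377) and the dish at (0.437, 0.185). I'll start moving: raise, draw in, turn the wrist.

```bash
python3 -m pendant '-0.4 0 0 0 0 0;-0.82 0 0 -0.2 0 0;-0.82 0 0 -0.3 0 0;-0.82 0 0 -0.4 0 0;-0.82 -0.4 0 -0.5 0 0;-0.82 -0.8 0 -0.6 0 0;-0.82 -0.8 0 -0.7 0 0;-0.82 -0.8 0 -0.8 0 0' 1 40
python3 - <<'E'
from h import *
for n in ("scene0","top0"):
    w=np.load(n+".npz")["W"].reshape(-1,3); s=w[(w[:,2]>.05)&(w[:,2]<.9)&(w[:,1]<.1)&(w[:,1]>-.5)&(w[:,0]>.15)&(w[:,0]<1)]
    for a in np.arange(-.5,.1,.1):
        q=s[(s[:,1]>a)&(s[:,1]<=a+.1)]
        if len(q): print(n,a.round(1),np.percentile(q[:,0],1).round(3),q[:,2].max().round(3))
s=r.read_state();print(s["joint_positions"].round(2),R.from_quat(s["eef_rot"]).as_matrix().round(3))
E
```

```text
time: 0.9
ee_pos: [0.1779, -0.3839, 0.3995]
eef_rot: [0.52, 0.48, -0.52, 0.479]
ft_force: [-0.1, -0.6, 0.7]
width: 0.0868
scene0 -0.5 0.636 0.303
scene0 -0.3 0.58 0.313
scene0 -0.2 0.494 0.387
scene0 -0.1 0.465 0.386
scene0 -0.0 0.578 0.336
top0 -0.2 0.494 0.32
top0 -0.1 0.464 0.383
top0 -0.0 0.584 0.284
[ 1.21 -0.13 -0.16  1.55 -0.02  1.73  0.97] [[-0.     0.997 -0.081]
 [ 0.    -0.081 -0.997]
 [-1.    -0.    -0.   ]]
```

```bash
python3 -m pendant '0 0.14 -0.14 -0.1 0 0;0 0.28 -0.28 -0.2 0 0;0 0.42 -0.41 -0.3 0 0;0 0.5 -0.54 -0.4 0 0;0 0.57 -0.66 -0.5 0 0;0 0.64 -0.79 -0.6 0 0;0 0.7 -0.91 -0.7 0 0;0 0.7 -0.91 -0.8 0 0'
python3 - <<'E'
from h import *
s=r.read_state();print(s["joint_positions"].round(2),R.from_quat(s["eef_rot"]).as_matrix().round(3))
E
```

```text
time: 1.7
ee_pos: [0.3747, -0.17, 0.4001]
eef_rot: [0.156, 0.69, -0.156, 0.69]
ft_force: [0.4, -1.1, 0.3]
width: 0.0871
[ 0.87 -0.16 -0.46  1.55 -0.07  1.73  1.52] [[ 0.     0.43   0.903]
 [ 0.     0.903 -0.43 ]
 [-1.     0.     0.   ]]
```

```bash
python3 -m pendant '0 0.16 -0.05 -0.05 0 0;0 0.33 -0.1 -0.1 0 0;0 0.5 -0.15 -0.15 0 0;0 0.66 -0.2 -0.2 0 0;0 0.79 -0.26 -0.25 0 0;0 0.91 -0.32 -0.297 0 0;0 0.91 -0.32 -0.297 0 0'
python3 - <<'E'
from h import *
s=r.read_state();print(s["joint_positions"].round(2),R.from_quat(s["eef_rot"]).as_matrix().round(3))
E
```

```text
time: 2.4
ee_pos: [0.4009, 0.0698, 0.4002]
eef_rot: [0.001, 0.707, -0.001, 0.707]
ft_force: [0.1, -0.3, 0.0]
width: 0.0871
[ 0.65 -0.19 -0.76  1.55 -0.13  1.73  1.45] [[ 0.001  0.003  1.   ]
 [-0.     1.    -0.003]
 [-1.    -0.     0.001]]
```

```bash
python3 -m pendant '0 0.2 0.03 0 0 0;0 0.4 0.06 0 0 0;0 0.6 0.08 0 0 0;0 0.8 0.1 0 0 0;0 1 0.12 0 0 0;0 1 0.12 0 0 0'
python3 -m pendant '0.2 0.2 0 0 0 0;0.4 0.23 0 0 0 0;0.6 0.23 0 0 0 0;0.7 0.23 0 0 0 0;0.7 0.23 0 0 0 0'
python3 - <<'E'
from h import *
s=r.read_state();print(s["joint_positions"].round(2),s["ee_pos"].round(4),R.from_quat(s["eef_rot"]).as_matrix().round(3))
im,d,W=cloud("scene"); cv2.imwrite("pics/s1.png",im); np.savez("s1.npz",im=im,W=W)
E
```

```text
time: 3.0
ee_pos: [0.4325, 0.3204, 0.3974]
eef_rot: [0.002, 0.709, -0.0, 0.705]
ft_force: [-0.7, 1.3, -0.1]
width: 0.087
time: 3.5
ee_pos: [0.4344, 0.3687, 0.2197]
eef_rot: [0.003, 0.709, -0.007, 0.705]
ft_force: [0.7, -0.1, -0.6]
width: 0.0872
[ 0.09  0.41 -1.12  1.52  0.36  1.45  0.51] [0.4344 0.3687 0.2197] [[-0.006  0.013  1.   ]
 [-0.006  1.    -0.014]
 [-1.    -0.006 -0.006]]
```

View pics/s1.png

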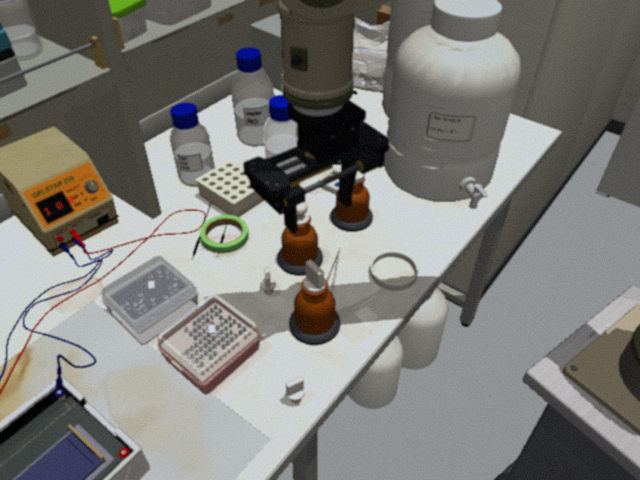

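The gripper is open above the blade bottle, fingertips near scene (295,205) and (350,185). I check that with a projection, and let the arm settle.

```bash
python3 -m pendant '0 0 0 0 0 0;0 0 0 0 0 0;0 0 0 0 0 0'
python3 - <<'E'
from h import *
s=r.read_state();print(s["joint_positions"].round(2),s["joint_vel"].round(3),s["ee_pos"].round(4),R.from_quat(s["eef_rot"]).as_matrix().round(3))
for n in ("scene","top"):
    c=vision.get_calibration(n)
    p=cv2.projectPoints(np.array([s["ee_pos"],[.431,.377,.147],s["ee_pos"]+[0,.045,0],s["ee_pos"]-[0,.045,0]]),np.array(c["rvec"],float),np.array(c["tvec"],float),np.array(c["camera_matrix"]),None)[0]
    print(n,p.reshape(-1,2).round(0).tolist())
im,d,W=cloud("top"); cv2.imwrite("pics/t1.png",im)
E
```

```text
time: 3.85
ee_pos: [0.4361, 0.3728, 0.227]
eef_rot: [0.005, 0.706, -0.004, 0.708]
ft_force: [-0.2, -1.0, -0.0]
width: 0.0872
[ 0.09  0.4  -1.12  1.51  0.36  1.45  0.51] [-0.002  0.006  0.003  0.011  0.003 -0.005 -0.001] [0.4361 0.3728 0.227 ] [[ 0.002  0.013  1.   ]
 [ 0.002  1.    -0.013]
 [-1.     0.002  0.002]]
scene [[315.0, 225.0], [315.0, 266.0], [290.0, 237.0], [339.0, 213.0]]
top [[275.0, 270.0], [276.0, 283.0], [240.0, 273.0], [309.0, 268.0]]
```

View pics/t1.png

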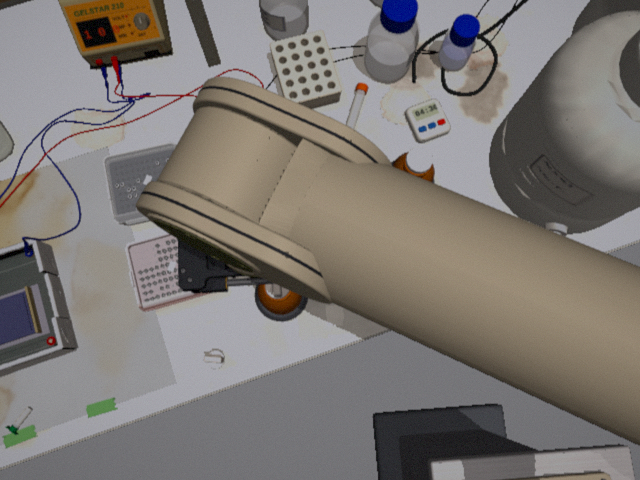

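The top view shows the arm over the blade bottle (278,290), with the left finger body at (205,270). A quick second-camera check of the blade position first, then I descend to just above the blade.

```bash
python3 -m pendant '0 0.016 -0.02 -0.01 0 0;0.15 0.016 -0.02 -0.01 0 0;0.2 0.016 -0.02 -0.01 0 0;0.2 0.016 -0.02 -0.01 0 0;0.2 0.016 -0.02 -0.01 0 0'
python3 - <<'E'
from h import *
s=r.read_state();print(s["ee_pos"].round(4),R.from_quat(s["eef_rot"]).as_matrix().round(3))
for n in ("scene0","s1"):
    W=np.load(n+".npz")["W"][255:300,290:340].reshape(-1,3)
    for lo,hi in ((.125,.15),(.142,.15)):
        q=W[(W[:,2]>lo)&(W[:,2]<hi)]; print(n,len(q),q.min(0).round(3),q.max(0).round(3),cv2.minAreaRect((q[:,:2]*1000).astype(np.float32)))
E
```

```text
time: 4.4
ee_pos: [0.4305, 0.3766, 0.1759]
eef_rot: [-0.001, 0.707, 0.001, 0.707]
ft_force: [-0.2, 0.5, 0.9]
width: 0.087
[0.4305 0.3766 0.1759] [[ 0.    -0.003  1.   ]
 [ 0.     1.     0.003]
 [-1.     0.     0.   ]]
scene0 272 [0.411 0.371 0.125] [0.447 0.385 0.148] ((428.9731750488281, 377.9669494628906), (36.87998962402344, 13.259397506713867), 0.08890600502490997)
scene0 138 [0.412 0.371 0.142] [0.447 0.384 0.148] ((429.64215087890625, 377.7877197265625), (35.518287658691406, 12.835433959960938), 0.44927725195884705)
s1 269 [0.411 0.372 0.125] [0.448 0.385 0.15 ] ((429.5769958496094, 378.3227233886719), (36.91347122192383, 13.506584167480469), 0.45209962129592896)
s1 143 [0.412 0.372 0.142] [0.448 0.385 0.15 ] ((429.6849365234375, 378.6482849121094), (13.113363265991211, 36.38154983520508), 87.564208984375)
```

Cameras agree to about 1 mm: the blade is at (0.430, 0.3775). Descend and grip.

```bash
python3 -m pendant '0.1 0.004 0 0 0 0;0.2 0.004 0 0 0 0;0.24 0.004 0 0 0 0;0.24 0.004 0 0 0 0'
python3 -m pendant '0 0 0 0 0 0;0 0 0 0 0 0;0 0 0 0 0 0;0 0 0 0 0 0;0 0 0 0 0 0;0 0 0 0 0 0;0 0 0 0 0 0;0 0 0 0 0 0' -1 60
```

```text
time: 4.8
ee_pos: [0.4303, 0.3772, 0.1149]
eef_rot: [-0.001, 0.707, 0.001, 0.707]
ft_force: [-0.1, -0.4, -0.0]
width: 0.0866
time: 5.6
ee_pos: [0.4304, 0.3773, 0.115]
eef_rot: [-0.001, 0.707, 0.001, 0.707]
ft_force: [0.2, -0.7, 0.0]
width: 0.0309
```

```bash
python3 -m pendant '0 0 0 0 0 0;0 0 0 0 0 0;0 0 0 0 0 0;0 0 0 0 0 0;0 0 0 0 0 0;0 0 0 0 0 0;0 0 0 0 0 0' -1 60
python3 -c "
from h import *
s=r.read_state();print(s['torque'],s['joint_positions'].round(2))"
```

```text
time: 6.3
ee_pos: [0.4304, 0.3775, 0.115]
eef_rot: [-0.001, 0.707, 0.001, 0.707]
ft_force: [0.0, 1.8, -0.5]
width: 0.0106
[ 0.51101959 -0.1799002   0.00481532] [ 0.04  0.49 -1.07  1.66  0.45  1.26  0.45]
```

Gripped (11 mm). Twist anticlockwise about 22°.

```bash
python3 -m pendant '0 0 0 -0.04 0 0;0 0 0 -0.08 0 0;0 0 0 -0.13 0 0;0 0 0 -0.18 0 0;0 0 0 -0.23 0 0;0 0 0 -0.26 0 0;0 0 0 -0.26 0 0;0 0 0 -0.26 0 0'
python3 - <<'E'
from h import *
s=r.read_state();M=R.from_quat(s["eef_rot"]).as_matrix();print("yaw",np.degrees(np.arctan2(M[1,1],M[0,1]))-90,s["torque"].round(2),s["joint_positions"].round(2))
im,d,W=cloud("scene"); cv2.imwrite("pics/c2.png",cv2.resize(im[200:350,240:390],(600,600),interpolation=2))
E
```

```text
time: 7.1
ee_pos: [0.4305, 0.3771, 0.115]
eef_rot: [-0.137, 0.694, 0.137, 0.694]
ft_force: [-0.4, 0.2, 0.8]
width: 0.0105
yaw 22.4014916986025 [ 0.11 -0.03 -0.1 ] [ 0.09  0.53 -1.15  1.66  0.5   1.28  0.8 ]
```

View pics/c2.png

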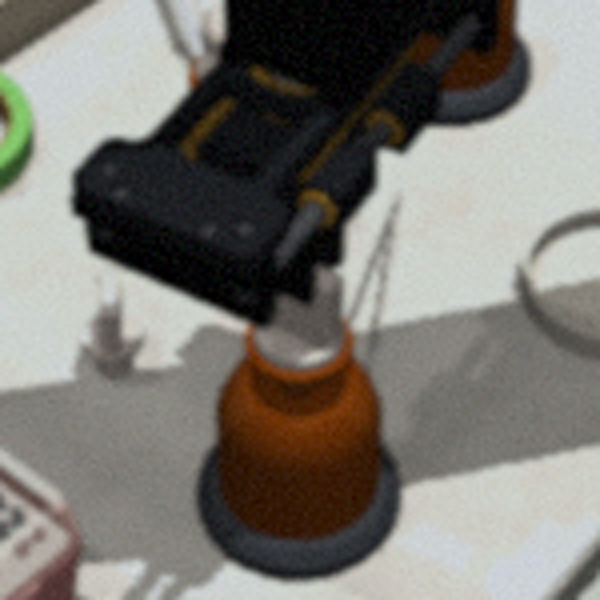

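The blade is held between the fingers at crop (310,300), turned with the tool and still seated. Now turn clockwise while pulling up about 10 mm.

```bash
python3 -m pendant '-0.002 0 0 0.06 0 0;-0.006 0 0 0.13 0 0;-0.011 0 0 0.2 0 0;-0.016 0 0 0.27 0 0;-0.022 0 0 0.34 0 0;-0.028 0 0 0.41 0 0;-0.034 0 0 0.47 0 0;-0.04 0 0 0.53 0 0'
python3 -m pendant '0 0 0 0 0 0;0 0 0 0 0 0;0 0 0 0 0 0'
python3 - <<'E'
from h import *
s=r.read_state();M=R.from_quat(s["eef_rot"]).as_matrix();print("yaw",np.degrees(np.arctan2(M[1,1],M[0,1]))-90,s["torque"].round(2),s["joint_positions"].round(2))
im,d,W=cloud("scene"); cv2.imwrite("pics/c3.png",cv2.resize(im[200:350,240:390],(600,600),interpolation=2))
E
```

```text
time: 7.95
ee_pos: [0.4295, 0.376, 0.1228]
eef_rot: [0.142, 0.693, -0.144, 0.692]
ft_force: [0.9, 2.0, -16.2]
width: 0.0104
time: 8.25
ee_pos: [0.4299, 0.3766, 0.1239]
eef_rot: [0.14, 0.693, -0.141, 0.693]
ft_force: [-0.3, 0.4, -17.7]
width: 0.0102
yaw -22.943297226600322 [ 0.33 -0.27  0.04] [-0.    0.44 -1.    1.66  0.39  1.26  0.09]
```

View pics/c3.png

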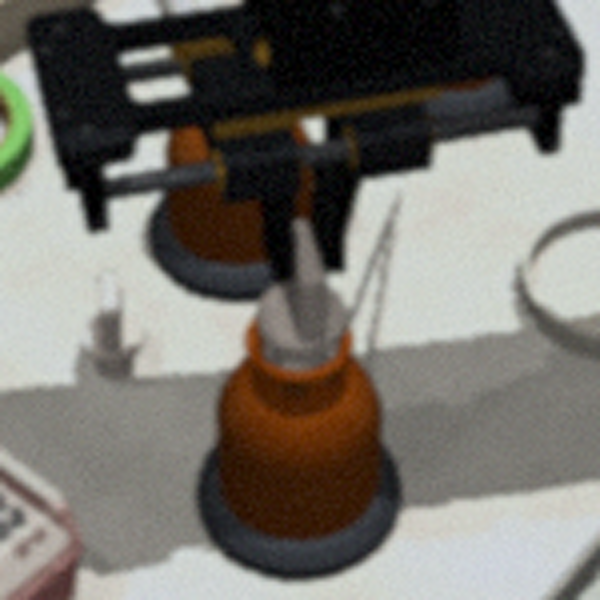

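The blade has turned clockwise and the flange is now proud of the rim at crop (300,330). I check the rise by depth before drawing it out.

```bash
python3 - <<'E'
from h import *
im,d,W=cloud("scene")
for n,A in (("now",W),("start",np.load("scene0.npz")["W"])):
    for u,v in ((309,276),(311,282),(321,280),(316,268),(315,264),(308,280)): print(n,u,v,A[v,u].round(4))
E
```

```text
now 309 276 [0.4369 0.3839 0.1222]
now 311 282 [0.4279 0.3866 0.1177]
now 321 280 [0.4123 0.3786 0.1309]
now 316 268 [0.4204 0.3824 0.1537]
now 315 264 [0.4278 0.3788 0.1542]
now 308 280 [0.4333 0.3885 0.119 ]
start 309 276 [0.436  0.3845 0.1234]
start 311 282 [0.4325 0.3832 0.1115]
start 321 280 [0.4137 0.3775 0.1289]
start 316 268 [0.4265 0.3778 0.1457]
start 315 264 [0.4323 0.3754 0.1483]
start 308 280 [0.4394 0.3841 0.1107]
```

Raised about 8 mm and turned, so steps 1 and 2 are done. I draw it out slowly while turning back to yaw 0.

```bash
python3 -m pendant '-0.015 0 0 -0.04 0 0;-0.03 0 0 -0.08 0 0;-0.05 0 0 -0.12 0 0;-0.07 0 0 -0.16 0 0;-0.1 0 0 -0.2 0 0;-0.14 0 0 -0.24 0 0;-0.2 0 0 -0.265 0 0;-0.28 0 0 -0.265 0 0'
python3 -m pendant '-0.1 0 0 0 0 0;-0.12 0 0 0 0 0;-0.12 0 0 0 0 0;-0.12 0 0 0 0 0'
python3 - <<'E'
from h import *
s=r.read_state();M=R.from_quat(s["eef_rot"]).as_matrix();print(s["ee_pos"],M.round(3),s["joint_positions"].round(2))
im,d,W=cloud("scene"); cv2.imwrite("pics/c4.png",cv2.resize(im[150:350,220:440],(660,600),interpolation=2)); np.savez("c4.npz",W=W,im=im)
E
```

```text
time: 9.15
ee_pos: [0.431, 0.378, 0.1972]
eef_rot: [0.002, 0.706, -0.0, 0.708]
ft_force: [0.1, 0.4, -0.6]
width: 0.0109
time: 9.55
ee_pos: [0.4306, 0.3773, 0.2249]
eef_rot: [0.002, 0.707, -0.002, 0.707]
ft_force: [-1.2, -0.5, -1.4]
width: 0.0109
[0.43056342 0.37731525 0.22491051] [[ 0.001  0.005  1.   ]
 [-0.     1.    -0.005]
 [-1.    -0.     0.001]] [ 0.08  0.4  -1.12  1.52  0.36  1.45  0.51]
```

View pics/c4.png

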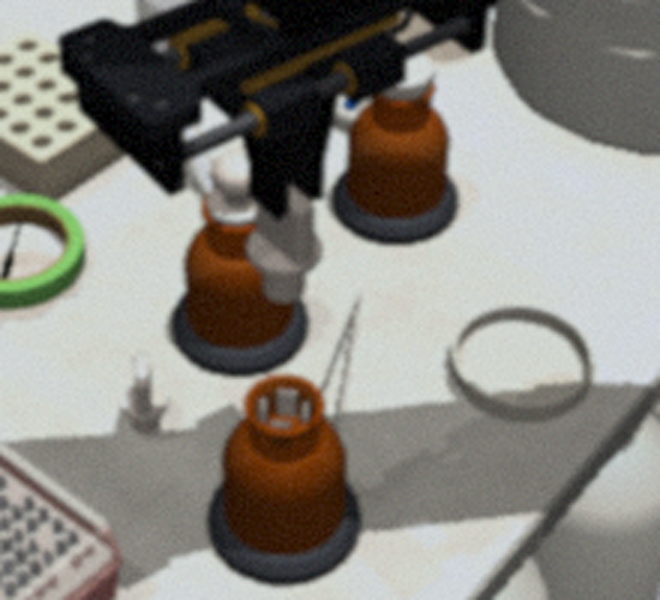

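The stopper is out, plug end at crop (280,295), and the dish is at crop (520,360). I move over the dish and remeasure dish and plug.

```bash
python3 -m pendant '0 -0.1 0.03 0 0 0;0 -0.25 0.03 0 0 0;0 -0.4 0.03 0 0 0;0 -0.55 0.03 0 0 0;0 -0.68 0.03 0 0 0;0 -0.768 0.03 0 0 0;0 -0.768 0.03 0 0 0;0 -0.768 0.03 0 0 0'
python3 - <<'E'
from h import *
z=np.load("c4.npz");W=z["W"]
sub=W[245:300,360:425].reshape(-1,3); s=sub[(sub[:,2]>.010)&(sub[:,2]<.025)]
print("dish",len(s),cv2.minEnclosingCircle((s[:,:2]*1000).astype(np.float32)),s.min(0),s.max(0))
p=W[225:252,300:328].reshape(-1,3); p=p[(np.abs(p[:,0]-.43)<.03)&(np.abs(p[:,1]-.377)<.03)]
print("plug",len(p),np.percentile(p[:,2],[0,1,5,50]),p[p[:,2]<.2].mean(0))
s=r.read_state();print(s["ee_pos"],R.from_quat(s["eef_rot"]).as_matrix().round(3),s["joint_positions"].round(2))
E
```

```text
time: 10.4
ee_pos: [0.4369, 0.1851, 0.2247]
eef_rot: [0.002, 0.707, -0.002, 0.707]
ft_force: [0.1, -0.2, -1.8]
width: 0.0109
dish 420 ((437.4475402832031, 185.62686157226562), 46.812286376953125) [0.39070355 0.14027025 0.01000428] [0.48237504 0.23143329 0.02154509]
plug 489 [0.19028659 0.19172014 0.19462416 0.22048584] [0.42407364 0.38241745 0.19535459]
[0.43691876 0.18507017 0.22472358] [[ 0.     0.006  1.   ]
 [-0.001  1.    -0.006]
 [-1.    -0.001  0.   ]] [ 0.66  0.07 -1.18  1.75  0.07  1.37  1.04]
```

```bash
python3 -m pendant '0.15 0 0 0 0 0;0.3 0 0 0 0 0;0.45 0 0 0 0 0;0.58 0 0 0 0 0;0.66 0 0 0 0 0;0.7 0 0 0 0 0;0.7 0 0 0 0 0;0.7 0 0 0 0 0'
python3 -m pendant '0.008 0 0 0 0 0;0.016 0 0 0 0 0;0.024 0 0 0 0 0;0.028 0 0 0 0 0;0.032 0 0 0 0 0;0.032 0 0 0 0 0'
```

```text
time: 11.2
ee_pos: [0.4373, 0.1864, 0.0509]
eef_rot: [0.002, 0.707, -0.001, 0.707]
ft_force: [0.5, 0.4, 0.0]
width: 0.0104
time: 11.8
ee_pos: [0.437, 0.1852, 0.0419]
eef_rot: [0.002, 0.707, -0.002, 0.707]
ft_force: [-0.6, 0.7, -1.3]
width: 0.0104
```

```bash
python3 -m pendant '0.004 0 0 0 0 0;0.008 0 0 0 0 0;0.01 0 0 0 0 0;0.01 0 0 0 0 0'
python3 -m pendant '0.003 0 0 0 0 0;0.006 0 0 0 0 0;0.006 0 0 0 0 0'
```

```text
time: 12.2
ee_pos: [0.437, 0.1853, 0.0395]
eef_rot: [0.002, 0.707, -0.002, 0.707]
ft_force: [-0.1, -0.5, -0.7]
width: 0.0106
time: 12.5
ee_pos: [0.437, 0.1853, 0.038]
eef_rot: [0.002, 0.707, -0.002, 0.707]
ft_force: [0.3, 0.5, -0.4]
width: 0.0102
```

```bash
python3 -m pendant '0.003 0 0 0 0 0;0.006 0 0 0 0 0;0.006 0 0 0 0 0'
python3 - <<'E'
from h import *
im,d,W=cloud("scene"); cv2.imwrite("pics/c5.png",cv2.resize(im[200:310,330:470],(700,550),interpolation=2))
for v in range(262,284,2): print(v,W[v,380:404:3].round(3)[:,2], W[v,392].round(3))
E
```

```text
time: 12.8
ee_pos: [0.438, 0.186, 0.0379]
eef_rot: [0.002, 0.706, -0.002, 0.708]
ft_force: [-3.8, -2.0, 16.7]
width: 0.0106
262 [0.004 0.001 0.032 0.033 0.034 0.042 0.046 0.049] [0.438 0.192 0.034]
264 [0.003 0.005 0.033 0.035 0.033 0.031 0.042 0.041] [0.435 0.195 0.033]
266 [0.004 0.004 0.029 0.031 0.035 0.033 0.035 0.036] [0.43  0.2   0.035]
268 [0.002 0.005 0.006 0.029 0.035 0.032 0.035 0.031] [0.426 0.203 0.035]
270 [0.002 0.003 0.006 0.016 0.018 0.029 0.017 0.001] [0.434 0.194 0.018]
272 [0.006 0.003 0.002 0.009 0.014 0.014 0.013 0.003] [0.433 0.195 0.014]
274 [0.002 0.004 0.003 0.006 0.008 0.008 0.007 0.004] [0.432 0.194 0.008]
276 [-0.001  0.005  0.004  0.006  0.008  0.004  0.004  0.005] [0.429 0.197 0.008]
278 [0.003 0.003 0.002 0.005 0.004 0.003 0.003 0.003] [0.427 0.198 0.004]
280 [0.019 0.005 0.001 0.003 0.003 0.004 0.006 0.006] [0.424 0.201 0.003]
282 [0.015 0.017 0.018 0.003 0.002 0.004 0.006 0.003] [0.421 0.203 0.002]
```

View pics/c5.png

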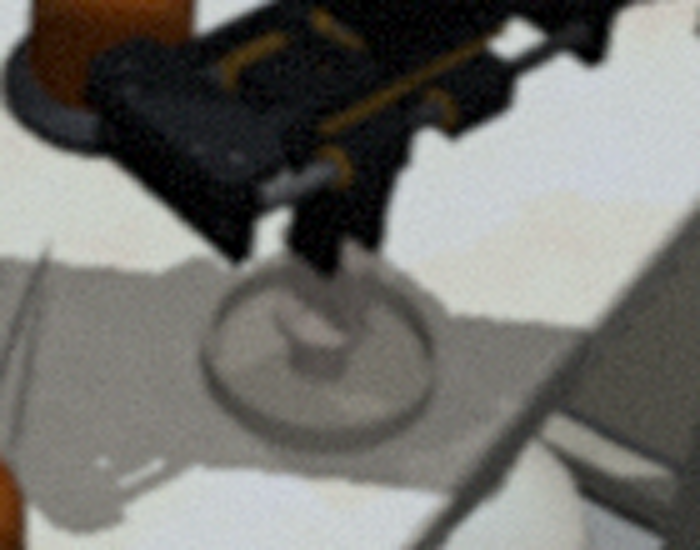

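The stopper stands at the dish centre, crop (320,350), pressing at 17 N. I ease off and open.

```bash
python3 -m pendant '-0.003 0 0 0 0 0;-0.005 0 0 0 0 0;-0.005 0 0 0 0 0' - 20
python3 -m pendant '0 0 0 0 0 0;0 0 0 0 0 0;0 0 0 0 0 0;0 0 0 0 0 0;0 0 0 0 0 0;0 0 0 0 0 0;0 0 0 0 0 0;0 0 0 0 0 0' 0
python3 -m pendant '0 0 0 0 0 0;0 0 0 0 0 0;0 0 0 0 0 0;0 0 0 0 0 0' 0
```

```text
time: 13.15
ee_pos: [0.4371, 0.1852, 0.0378]
eef_rot: [0.002, 0.707, -0.002, 0.707]
ft_force: [1.0, 0.7, 2.8]
width: 0.0116
time: 13.95
ee_pos: [0.437, 0.1852, 0.0378]
eef_rot: [0.002, 0.707, -0.002, 0.707]
ft_force: [-0.1, 0.9, -0.1]
width: 0.0435
time: 14.35
ee_pos: [0.437, 0.1853, 0.0378]
eef_rot: [0.002, 0.707, -0.002, 0.707]
ft_force: [0.1, 0.6, -0.4]
width: 0.0432
```

Released. I retract straight up and check.

```bash
python3 -m pendant '-0.05 0 0 0 0 0;-0.15 0 0 0 0 0;-0.3 0 0 0 0 0;-0.5 0 0 0 0 0;-0.7 0 0 0 0 0;-0.8 0 0 0 0 0;-0.8 0 0 0 0 0;-0.8 0 0 0 0 0'
python3 - <<'E'
from h import *
print(r.read_state()["ee_pos"])
im,d,W=cloud("scene"); cv2.imwrite("pics/c6.png",cv2.resize(im[200:310,330:470],(700,550),interpolation=2))
s=W[220:300,350:440].reshape(-1,3); a=s[(s[:,2]>.05)&(s[:,2]<.09)]; print("blade",len(a),a.mean(0),a.max(0))
q=s[(s[:,2]>.012)&(s[:,2]<.022)]; print("rim",q.min(0),q.max(0))
E
```

```text
time: 15.15
ee_pos: [0.437, 0.1853, 0.2383]
eef_rot: [0.001, 0.707, -0.002, 0.708]
ft_force: [-0.7, 0.1, 0.4]
width: 0.0434
[0.43703782 0.1853282  0.23825816]
blade 211 [0.43349047 0.18665138 0.06305129] [0.45434688 0.19198253 0.07305276]
rim [0.39147497 0.13136821 0.01200877] [0.58708133 0.23144911 0.02179168]
```

View pics/c6.png

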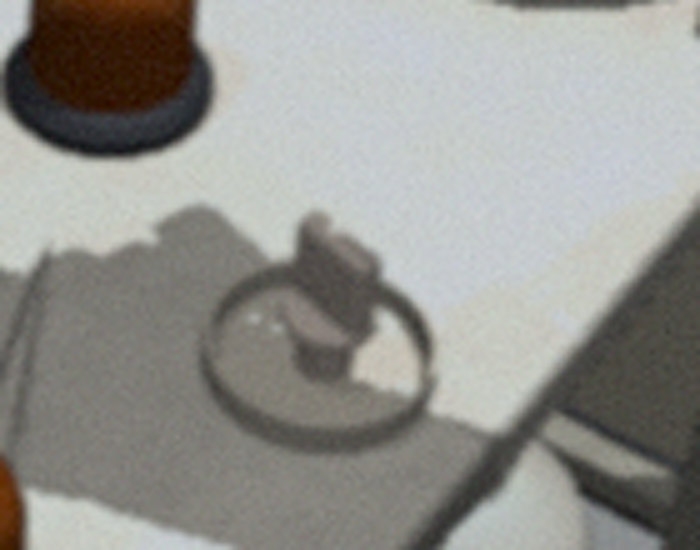

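The stopper stands free in the dish, plug at crop (320,365), blade up at (340,260), with its top at about 0.07 m as expected. The arm is clear.

```bash
python3 -c "
from bench import close_job
print(close_job())"
```

```text
the job is handed in; nothing more can be done
None
```

I broke the blade stopper free, set it down upright in the porcelain dish and handed the job in at about 15 s of the 51 s allowed. `close_job()` gives no verdict, so the result rests on my own checks.

- **Twist:** I gripped the blade at 60 N. The tool turned +22° anticlockwise, then back to −23° while pulling up. Depth readings showed the stopper raised about 8 mm and still in the neck. The angles are the tool's, not measured on the stopper. The pictures show the blade turning with it.
- **Draw-out:** It came out with its plug end at about 0.19 m. The pull read about 18 N while it was still in the neck.
- **Placing:** I lowered it onto the dish floor. Contact peaked at about 17 N, which I eased to about 3 N before opening the fingers.
- **Last checks:** The stopper stands at about (0.435, 0.186), against the dish centre at (0.437, 0.185). Its blade top is at about 0.07 m, as expected for standing on the dish floor. The dish looks level and the arm is clear at 0.24 m.
- **Disagreements:** The two cameras differed by 1–2 mm on the blade position. The gripper read 10–11 mm on the 12 mm blade. The last automatic check of the dish rim picked up other points nearby and was no use, so I judged the dish from the picture.

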